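Clear the offcuts into the scrap pan and hold it up level

ROBOT

A 6-joint arm with a two-finger parallel gripper is mounted at the origin on the work surface. World frame = base frame: x ahead of the robot, y to its left, z up, the work surface at z = 0. Lengths are in m, angles in rad, forces in N, time in s.
With the tool pointing down it reaches from about 0.35 to 0.925 m from the base axis. Payload 6.4 kg.
Tool frame: the origin (TCP) lies at the very end of the fingers, on their centre line; the grasp point (between the pads) lies 19 mm behind it; z points along the fingers, y is the line along which they close (so a half turn about z gives the same grasp; the last joint's range is limited). The gripper opens to 94 mm and grips with 3 to 60 N. Pads are 16 mm wide; open, the fingers measure 119 mm over their backs; the gripper's body (75 mm by 177 mm) begins 78 mm behind the grasp point.
Start: joints at [1.15, 0.245, 1.558, -0, 1.339, -0.174], TCP at [0.159, 0.63, 0.205] pointing down, gripper open.
Joint ranges: [-3.13, 3.13], [-1.02, 2.26], [0.13, 2.54], [-0.95, 4.09], [0.21, 2.88], [-2.74, 2.74]. Speed limits (rad/s): [2.57, 2.57, 3.14, 3.14, 3.14, 3.14].

INTERFACE

Orientations are given as a 3x3 rotation matrix whose columns are the frame's x, y, z axes.
In Python, from cell import ctrl gives the robot as it stands. The module is installed in compiled form; this text tells all that it offers.
- The arm moves only by the shell command python3 -m inch 'ROWS' [FORCE]. ROWS is JSON, a list of rows, each an object of numbers: "dx", "dy", "dz": the shift along the tool's x, y, z in mm; "twist": the turn about the tool's z in degrees; "claw": the finger opening in mm, from 0 to 94. In form: [{"dx": .., "dy": .., "dz": .., "twist": .., "claw": ..}, ...]. A call has exactly 10 rows; each row is the pose to reach, as a shift and turn from the pose commanded when the call began, along the tool's axes at that moment; what a row does not reach only later rows make up. A row lasts 1/8 s, in which the tool goes at most 62.5 mm and 10.7 degrees, less where a joint would pass 70% of its speed; a pose out of reach is approached as far as the arm can. A call with a gripper value outside its range is refused whole. The fingers move at their own pace and stop on an object; FORCE is the grip in N (left out, the last holds). Time passes only in rows, so rows that repeat a pose let the fingers close, or fill a call up. It gives the time, the measured TCP pose, the force, the opening and the grip force at its end, in the units of the state.
- ctrl.observe(): the state, without advancing time (a new reading comes with each control period).
- ctrl.read_camera(name): name is "side" or "top"; returns a dict with "pixels" (420x560x3 uint8, blue, green, red), "mtx" (3x3 intrinsics, pixels), "dist" ([k1, k2, p1, p2, k3] as OpenCV has them; the pictures are not rectified), "R" (3x3) and "t" (3): a world point X has camera coordinates R X + t. Camera axes: x right, y down, z forward; pixel columns grow to the right and rows downward; lengths in m; the calibration is good to about 2 mm. A picture is of the moment at which its call begins. There is no depth.
- ctrl.job_done(): hands the job in; it is judged then, once.
The state is a dict: "time_s": time; "joint_positions": joint angles; "qvel": joint speeds; "joint_efforts": joint torques, N m; "position": TCP position; "ee_rot": TCP orientation; "ft_force": force on the tool from outside, world axes, zero at the start; "moment": the same for the moment, N m; "width": finger opening in m; "gripper_force": force on a finger pad.
Only numpy, scipy, OpenCV 4.12 (cv2) and the standard library are available. Lean on these libraries where they do the work, as an engineer would, in place of code of your own. Each camera call takes 0.05 s, during which the arm holds its last target. There are 200 camera calls.

TASK

Take the wooden bench sweep by its orange handle and push all four metal offcuts off the open edge of the sorting board into the steel scrap pan standing there; the gripper must not touch the offcuts. Set the sweep down on the bench or the board, then take the pan by its red grip and lift it, without tipping it, at least 10 cm off the bench. Finish still holding it in the air, steady and level, with all the offcuts in it, and leave the cup, the tin and the burnisher where they are.

Things in the scene. Friction and masses are not known exactly. Their poses are not given: they have to be found in the camera images.
- board: Wooden sorting board with a green top, fixed to the bench, 140 (x) x 220 (y) x 50 mm high; its origin is the centre of its underside, z up. A dark rim 8 mm wide and 12 mm high stands on its two long sides (x = -70 and +70 mm) and on its +y end; its -y end is the open edge. The channel between the rims is 124 mm wide.
- board_edge (a point): Middle of the board's open edge, on its top surface (50 mm above the bench), axes as the board's; the offcuts leave here, towards -y of the board.
- pan: Loose steel scrap pan, 150 (x) x 130 (y) mm, sheet 3 mm, about 0.35 kg, on the bench 5 to 12 mm from the board's open edge and nearly square to it. Its +y wall, facing the board, is 36 mm high; the -y wall 50 mm, the sides 44 mm. Origin at the centre of its underside, z up. Two straps on the sides (x = +-73 mm) carry a rigid grip over its middle, along its x axis.
- pan_grip (a point): Centre of the pan's red grip bar, 118 mm above the pan's underside; the bar is 142 mm long along the pan's x axis and 16 x 16 mm in section, with free space below and around it.
- sweep: Loose bench sweep, 0.16 kg, standing on the bench: a dark block with a rubber underside, 100 (x) x 24 (y) x 32 mm high, with an upright orange 26 x 26 mm square handle on its middle, up to 97 mm above the underside. Origin at the centre of its underside, z up. Sweep with it a few mm above the board; it stands by itself when released.
- sweep_grip (a point): Point on the axis of the sweep's handle, 75 mm above its underside, where to grip it from above (either pair of faces).
- hex_offcut: Brass hexagonal offcut, 25 mm across corners, 20 mm high, 60 g, loose on the board. Its origin, like those of the other offcuts, is the centre of its underside. All offcuts start inside the rims, at least 50 mm from the rim at the +y end.
- square_offcut: Copper square offcut, 20 x 20 x 22 mm high, 65 g, loose on the board.
- bar_offcut: Bright grey metal bar offcut, 26 (x) x 18 (y) x 18 mm high, 60 g, loose on the board.
- angle_offcut: Brass L-shaped offcut, 24 x 24 mm outside, legs 12 mm wide, 20 mm high, 50 g, loose on the board.
- cup: White cup, 74 mm across, 90 mm high, on the bench beyond the board; origin at the centre of its underside. A bystander.
- tin: Red flat tin with a yellow top, 90 x 60 x 22 mm, on the bench beyond the pan; origin at the centre of its underside. A bystander.
- burnisher: Burnisher with a pale wooden handle, 180 mm long along its x axis and 20 mm thick, lying on the bench on the robot's side of the board; origin on its underside, 105 mm from the handle's end. A bystander.

How it is judged:
By the outcome, as a careful person would: the job done as asked, in the order asked, and still so for the second after the job is handed in, while the arm keeps its last pose, push and grip.
It also fails if it takes over 67 s, if anything falls off the work surface, if the arm or the gripper's body presses on something with over 40 N, if the wrist force passes 120 N, or if a joint passes its speed limit or range.

## Working session

There is one attempt and no reset: what is moved stays moved. The work goes in short steps, Python scripts to look and compute and a shell command to move; the robot and the scene stay as the last step left them, time stands still between calls to the robot, and variables do not carry over. Pictures are saved under pics/ and viewed, at most 10 in all, crops included, and the job is handed in when it is done.

```bash
mkdir -p pics; ls; python3 - <<'E'
from cell import ctrl
import cv2,json
s=ctrl.observe();print({k:s[k] for k in('time_s','position','ee_rot','width')})
for n in('top','side'):
    c=ctrl.read_camera(n);cv2.imwrite(f'pics/{n}0.png',c['pixels']);print(n,c['mtx'],c['dist'],c['R'],c['t'])
E
```

```text
pics
{'time_s': 0.0, 'position': array([0.1585262 , 0.62974751, 0.20432709]), 'ee_rot': array([[-9.69704801e-01,  2.44278487e-01, -7.86788704e-04],
       [ 2.44279539e-01,  9.69703189e-01, -1.79796602e-03],
       [ 3.23747095e-04, -1.93569267e-03, -9.99998074e-01]]), 'width': 0.09390939587837714}
top [[421.57167555   0.         285.39758148]
 [  0.         421.57167555 213.28213046]
 [  0.           0.           1.        ]] [-0.11287647  0.          0.          0.          0.        ] [[ 0.10380506 -0.9945875  -0.00449622]
 [-0.96655495 -0.09981133 -0.23623978]
 [ 0.23451235  0.02886873 -0.97168439]] [0.02977457 0.63250673 0.91793358]
side [[419.8462169    0.         290.13909284]
 [  0.         419.8462169  201.79982526]
 [  0.           0.           1.        ]] [-0.05127165  0.          0.          0.          0.        ] [[ 9.53491290e-01 -3.01420568e-01  5.18995927e-06]
 [-1.85155103e-01 -5.85719395e-01 -7.89081984e-01]
 [ 2.37848580e-01  7.52381838e-01 -6.14287898e-01]] [-0.55072499  0.23724922  0.75944837]
```

View pics/top0.png

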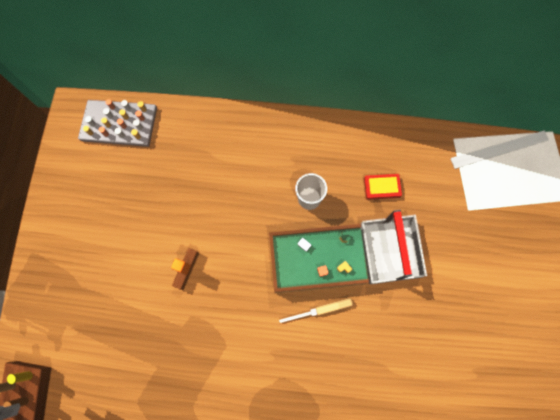

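View pics/side0.png

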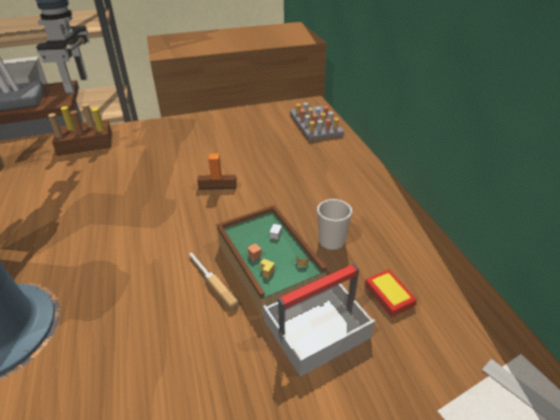

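The top view shows the sweep at about (185,268), the board at (320,260) with its open edge to the right (world -y), the pan at (393,250) with its red grip at (402,243), the cup at (311,190), the tin at (383,187) and the burnisher at (318,311). The side view agrees: handle at (215,167), grip at (319,286).

```bash
cat > h.py <<'E'
import cv2,numpy as np
from cell import ctrl
def ray(c,uv):
    n=cv2.undistortPoints(np.float64(uv).reshape(-1,1,2),c['mtx'],np.float64(c['dist'])).reshape(-1,2)
    R,t=np.array(c['R']),np.array(c['t'])
    return -R.T@t, np.c_[n,np.ones(len(n))]@R
def plane(c,uv,z):
    o,d=ray(c,uv); return (o+d*((z-o[2])/d[:,2])[:,None])[:,:2]*1000
def two(a,ua,b,ub):
    A=[];B=[]
    for c,u in((a,ua),(b,ub)):
        o,d=ray(c,u);d=d[0]/np.linalg.norm(d[0]);P=np.eye(3)-np.outer(d,d);A.append(P);B.append(P@o)
    return np.linalg.lstsq(np.vstack(A),np.hstack(B),rcond=None)[0]*1000
def mask(c,lo,hi,box):
    hsv=cv2.cvtColor(c['pixels'],cv2.COLOR_BGR2HSV);m=cv2.inRange(hsv,np.array(lo),np.array(hi))
    k=np.zeros_like(m);x0,y0,x1,y1=box;k[y0:y1,x0:x1]=255;return m&k
def blobs(m,amin=15):
    cs,_=cv2.findContours(m,cv2.RETR_EXTERNAL,cv2.CHAIN_APPROX_NONE)
    return sorted([k.reshape(-1,2) for k in cs if cv2.contourArea(k)>=amin],key=lambda k:-cv2.contourArea(k))
def rect(c,k,z):
    (x,y),(w,h),a=cv2.minAreaRect(np.float32(plane(c,k,z)));return np.round([x,y,w,h,a],1)
E
python3 - <<'E'
from h import *
t=ctrl.read_camera('top');s=ctrl.read_camera('side')
for nm,c,lo,hi,box,z in [
 ('handle t',t,(3,200,150),(13,255,255),(165,245,205,295),.097),
 ('block t',t,(0,0,0),(30,255,110),(165,240,210,295),.032),
 ('green t',t,(60,80,30),(95,255,200),(262,220,375,300),.05),
 ('grip t',t,(0,190,110),(4,255,255),(385,205,420,285),.126),
 ('grip t2',t,(170,150,110),(180,255,255),(385,205,420,285),.126),
 ('pan t',t,(0,0,120),(180,60,255),(360,205,430,290),.047),
 ('handle s',s,(3,200,150),(13,255,255),(200,145,230,185),.097),
 ('grip s',s,(0,190,110),(4,255,255),(270,260,365,310),.126),
 ('block s',s,(0,0,0),(30,255,110),(190,170,245,195),.032)]:
    for k in blobs(mask(c,lo,hi,box))[:2]: print(nm,len(k),k.min(0),k.max(0),rect(c,k,z))
im=t['pixels'];a=cv2.resize(im[215:300,255:435],None,fx=4,fy=4,interpolation=cv2.INTER_CUBIC)
b=cv2.resize(im[235:300,160:215],None,fx=4,fy=4,interpolation=cv2.INTER_CUBIC)
o=np.zeros((600,720,3),np.uint8);o[:340]=a;o[340:600,:220]=b
d=cv2.resize(s['pixels'][140:195,190:250],None,fx=4,fy=4,interpolation=cv2.INTER_CUBIC);o[340:560,230:470]=d
cv2.imwrite('pics/crop1.png',o)
E
```

```text
block t 74 [181 253] [198 288] [472.4 311.5   8.1  92.4  74.9]
green t 265 [275 229] [366 286] [534.6   3.2 119.2 208.6  11.6]
grip t 132 [393 212] [410 273] [ 574.6 -168.7  138.9   17.4   11.9]
pan t 195 [361 219] [403 283] [ 567.1 -143.1  150.5   81.5   13.5]
pan t 160 [403 215] [426 278] [ 582.6 -212.1  151.2   52.1   12. ]
block s 94 [198 178] [235 191] [471.1 288.6  54.6  95.6  78.4]
```

View pics/crop1.png

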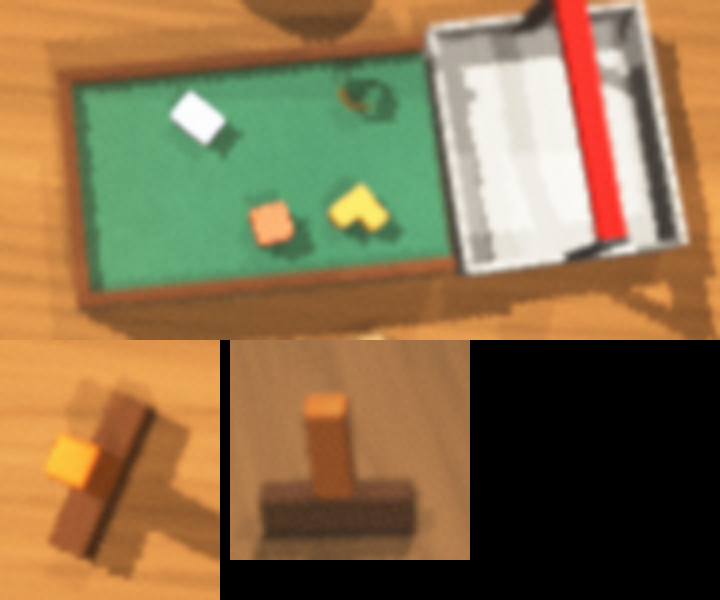

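The crop shows the offcuts well inside the channel: bar at (198,118), square (272,224), angle (358,208) and hex (368,97), the last in shadow. The pan is square to the open edge. The handle top is at (72,461) in the crop, which is pixel (178,265) in the top view and about (214,157) in the side view.

```bash
python3 - <<'E'
from h import *
t=ctrl.read_camera('top');s=ctrl.read_camera('side')
print('hsv',cv2.cvtColor(t['pixels'],cv2.COLOR_BGR2HSV)[265,178],cv2.cvtColor(s['pixels'],cv2.COLOR_BGR2HSV)[157,214])
for hi in (17,20):
  k=blobs(mask(t,(8,215,200),(hi,255,255),(168,255,190,276)))
  for q in k[:2]: print('handle',q.min(0),q.max(0),rect(t,q,.097))
print('two',two(t,[178,265.2],s,[214,156.7]), plane(t,[[178,265.2]],.097),plane(s,[[214,156.7]],.097))
T=np.array([[127,392],[157,410],[52,540],[88,560]])-[0,340];T=T/4+[160,235]
print('block corners t',plane(t,T,.032))
S=np.array([[262,487],[415,487],[262,535],[415,537]])-[230,340];S=S/4+[190,140]
print('front corners s (top,top,bottom,bottom)',plane(s,S[:2],.032),plane(s,S[2:],0))
u=np.array([.203,-.979]);v=np.array([.979,.203])
def sn(p):return np.round(np.c_[p@u,p@v],1)
C=lambda L:np.array(L)/4+[255,215]
print('rim outer top corners',sn(plane(t,C([[60,75],[80,303],[425,40],[455,265]]),.062)))
print('green edge near pan',sn(plane(t,C([[430,60],[450,256]]),.05)))
print('pan corners',sn(plane(t,C([[428,27],[468,272],[640,5],[686,242]]),.044)))
print('offcuts bar sq angle hex',sn(plane(t,C([[198,118],[272,224],[358,208],[368,97]]),.07)))
st=ctrl.observe();p=st['position'][:2]*1000;print('tcp',p,st['ee_rot'])
E
```

```text
hsv [ 20 194 252] [ 14 183 226]
two [477.12182493 324.62928207  92.22891991] [[475.81891738 323.35897809]] [[477.2496167  316.84555678]]
block corners t [[526.73478645 313.92514882]
 [517.79146117 293.94626838]
 [433.09000617 345.75634659]
 [423.82497785 322.19662515]]
front corners s (top,top,bottom,bottom) [[431.28845637 337.588655  ]
 [526.96368732 307.1455874 ]] [[425.91431449 329.39645723]
 [522.20433605 296.51085393]]
rim outer top corners [[ -6.8 589.7]
 [ -7.7 455.7]
 [211.3 588.6]
 [210.2 454.8]]
green edge near pan [[214.9 578.5]
 [210.3 461.1]]
pan corners [[217.8 600. ]
 [220.9 451. ]
 [350.4 600.2]
 [353.9 454. ]]
offcuts bar sq angle hex [[ 71.  554.6]
 [106.6 488.9]
 [157.2 492.8]
 [171.5 556.7]]
tcp [158.68420069 630.1285207 ] [[-9.69704168e-01  2.44282094e-01 -2.91872615e-04]
 [ 2.44282233e-01  9.69703974e-01 -6.26364525e-04]
 [ 1.30020397e-04 -6.78687585e-04 -9.99999761e-01]]
```

```bash
python3 -m inch '[{"dx":-25,"dy":-14,"claw":94},{"dx":-70,"dy":-40,"twist":1,"claw":94},{"dx":-120,"dy":-69,"twist":2,"claw":94},{"dx":-170,"dy":-98,"twist":3,"claw":94},{"dx":-220,"dy":-126,"twist":3,"claw":94},{"dx":-270,"dy":-155,"twist":3,"claw":94},{"dx":-320,"dy":-183,"twist":3,"claw":94},{"dx":-360,"dy":-206,"twist":3,"claw":94},{"dx":-384,"dy":-220,"twist":3,"claw":94},{"dx":-384,"dy":-220,"twist":3,"claw":94}]' 40
python3 - <<'E'
from h import *
t=ctrl.read_camera('top');s=ctrl.read_camera('side')
o=np.zeros((420,800,3),np.uint8)
o[:400,:400]=cv2.resize(t['pixels'][220:320,140:240],(400,400),interpolation=cv2.INTER_CUBIC)
o[:400,400:]=cv2.resize(s['pixels'][100:200,165:265],(400,400),interpolation=cv2.INTER_CUBIC)
cv2.imwrite('pics/c2.png',o)
E
```

```text
invalid input at $[0]: expected keys dx, dy, dz, twist, claw
```

View pics/c2.png

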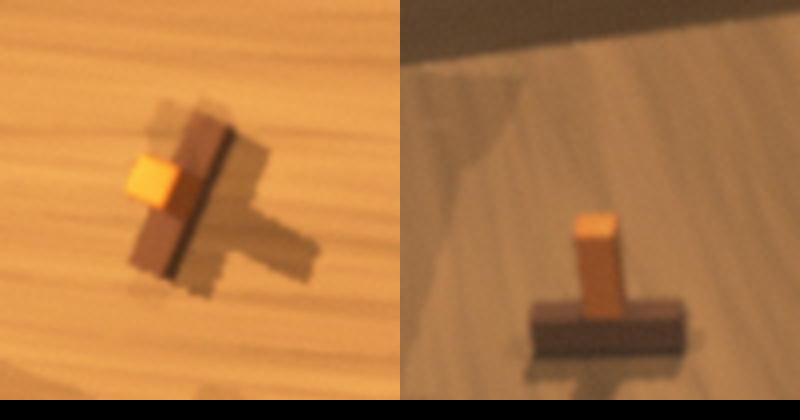

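The call was refused because every row needs all the keys, so the arm hasn't moved and the sweep still stands as before. I'll retype it.

```bash
python3 -m inch '[{"dx":-25,"dy":-14,"dz":0,"twist":0,"claw":94},{"dx":-70,"dy":-40,"dz":0,"twist":1,"claw":94},{"dx":-120,"dy":-69,"dz":10,"twist":2,"claw":94},{"dx":-170,"dy":-98,"dz":20,"twist":3,"claw":94},{"dx":-220,"dy":-126,"dz":30,"twist":3,"claw":94},{"dx":-270,"dy":-155,"dz":40,"twist":3,"claw":94},{"dx":-320,"dy":-183,"dz":50,"twist":3,"claw":94},{"dx":-360,"dy":-206,"dz":60,"twist":3,"claw":94},{"dx":-384,"dy":-220,"dz":70,"twist":3,"claw":94},{"dx":-384,"dy":-220,"dz":70,"twist":3,"claw":94}]' 40
python3 - <<'E'
from h import *
s=ctrl.read_camera('side')
cv2.imwrite('pics/c3.png',cv2.resize(s['pixels'][80:220,130:290],(640,560),interpolation=cv2.INTER_CUBIC))
E
```

```text
time_s: 1.65
position: [0.478, 0.3218, 0.1347]
ee_rot: [[-0.955, 0.298, -0.001], [0.298, 0.955, -0.001], [0.001, -0.001, -1.0]]
ft_force: [-0.1, -0.5, -0.4]
width: 0.0943
gripper_force: 0.0
```

View pics/c3.png

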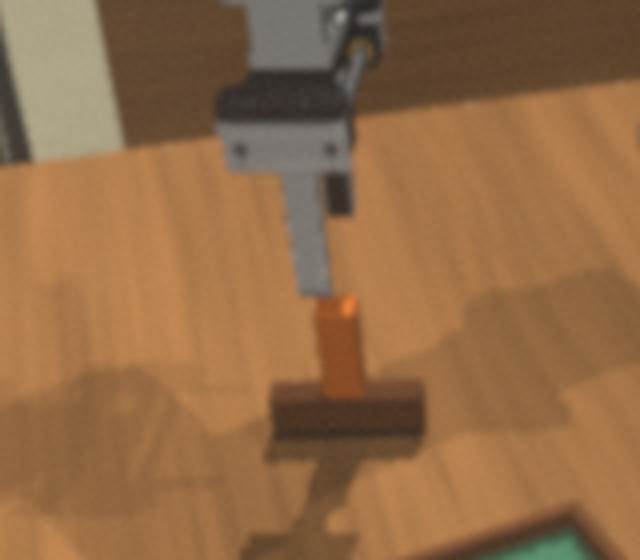

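The open fingers straddle the handle: front tip at (313,295), rear tip at (340,213), handle top at (338,305) in the crop.

```bash
python3 - <<'E'
from h import *
s=ctrl.read_camera('side')
for z in(.1347,.097):
    p=cv2.projectPoints(np.array([[.478,.3218,z]]),cv2.Rodrigues(np.array(s['R']))[0],np.array(s['t']),s['mtx'],np.float64(s['dist']))[0].ravel()
    print(z,(p-[130,80])*4)
E
```

```text
0.1347 [329.21813599 250.34739014]
0.097 [335.90107763 302.64646344]
```

Alignment is within 2 mm, so I'll descend and grip.

```bash
python3 -m inch '[{"dx":-1,"dy":0,"dz":20,"twist":0,"claw":94},{"dx":-1,"dy":0,"dz":45,"twist":0,"claw":94},{"dx":-1,"dy":0,"dz":68,"twist":0,"claw":94},{"dx":-1,"dy":0,"dz":79,"twist":0,"claw":94},{"dx":-1,"dy":0,"dz":79,"twist":0,"claw":60},{"dx":-1,"dy":0,"dz":79,"twist":0,"claw":20},{"dx":-1,"dy":0,"dz":79,"twist":0,"claw":10},{"dx":-1,"dy":0,"dz":79,"twist":0,"claw":10},{"dx":-1,"dy":0,"dz":79,"twist":0,"claw":10},{"dx":-1,"dy":0,"dz":79,"twist":0,"claw":10}]' 40

```

```text
time_s: 3.0
position: [0.4784, 0.3229, 0.0566]
ee_rot: [[-0.956, 0.295, 0.0], [0.295, 0.956, 0.0], [-0.0, 0.0, -1.0]]
ft_force: [-0.5, 0.4, 0.6]
width: 0.0375
gripper_force: 0.0
```

```bash
python3 -m inch '[{"dx":0,"dy":0,"dz":0,"twist":0,"claw":10},{"dx":0,"dy":0,"dz":0,"twist":0,"claw":10},{"dx":0,"dy":0,"dz":0,"twist":0,"claw":10},{"dx":0,"dy":0,"dz":0,"twist":0,"claw":10},{"dx":0,"dy":0,"dz":-10,"twist":0,"claw":10},{"dx":0,"dy":0,"dz":-35,"twist":-4,"claw":10},{"dx":0,"dy":0,"dz":-60,"twist":-12,"claw":10},{"dx":0,"dy":0,"dz":-85,"twist":-20,"claw":10},{"dx":0,"dy":0,"dz":-105,"twist":-29,"claw":10},{"dx":0,"dy":0,"dz":-105,"twist":-29,"claw":10}]' 40
python3 - <<'E'
from h import *
s=ctrl.read_camera('side')
cv2.imwrite('pics/c4.png',cv2.resize(s['pixels'][80:220,130:290],(640,560),interpolation=cv2.INTER_CUBIC))
print(ctrl.observe())
E
```

```text
time_s: 4.25
position: [0.4794, 0.3234, 0.1636]
ee_rot: [[-0.979, -0.204, 0.004], [-0.204, 0.979, 0.002], [-0.004, 0.001, -1.0]]
ft_force: [-0.0, 0.2, -1.3]
width: 0.0258
gripper_force: 40.0
{'time_s': 4.3, 'joint_positions': array([ 3.97374852e-01,  1.19225129e-01,  1.78426459e+00,  3.11660960e-05,
        1.23696522e+00, -1.37775302e+00]), 'qvel': array([-1.03975554e-05,  2.31513912e-02,  2.83157488e-02,  1.31833096e-03,
       -2.33709982e-05,  1.34904481e-03]), 'joint_efforts': array([ 1.71115628e-02, -3.71643984e+01, -3.19765162e+01, -1.67936996e-03,
        6.63686707e-02, -7.67631875e-02]), 'position': array([0.47854033, 0.32296859, 0.16195072]), 'ee_rot': array([[-9.79198334e-01, -2.02902798e-01,  1.03766729e-03],
       [-2.02902410e-01,  9.79198853e-01,  4.67445102e-04],
       [-1.11092854e-03,  2.47176272e-04, -9.99999352e-01]]), 'ft_force': array([ 0.13104235,  0.23771114, -2.13406362]), 'moment': array([0.03522962, 0.00401696, 0.00697269]), 'gripper_force': 39.981136322021484, 'width': 0.02567440353276172}
```

View pics/c4.png

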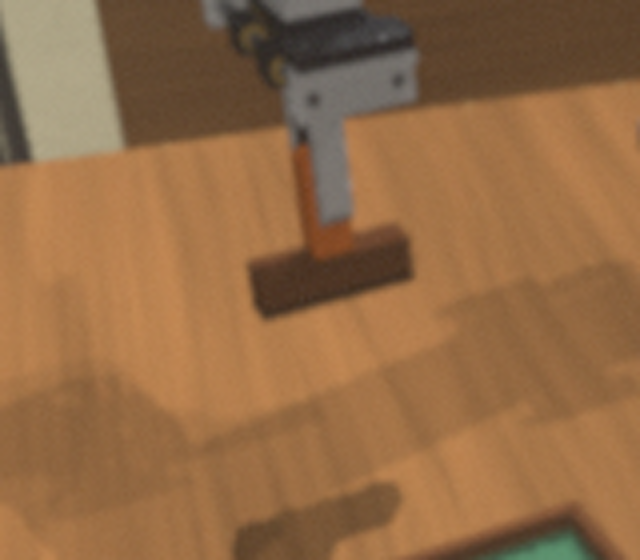

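The sweep is held level and turned square to the board. Next I'll carry it over the closed end of the board.

```bash
python3 -m inch '[{"dx":1,"dy":-20,"dz":0,"twist":0,"claw":10},{"dx":3,"dy":-55,"dz":0,"twist":0,"claw":10},{"dx":5,"dy":-95,"dz":0,"twist":0,"claw":10},{"dx":7,"dy":-135,"dz":0,"twist":0,"claw":10},{"dx":9,"dy":-175,"dz":0,"twist":0,"claw":10},{"dx":11,"dy":-210,"dz":0,"twist":0,"claw":10},{"dx":11,"dy":-235,"dz":0,"twist":0,"claw":10},{"dx":11,"dy":-244,"dz":0,"twist":0,"claw":10},{"dx":11,"dy":-244,"dz":5,"twist":0,"claw":10},{"dx":11,"dy":-244,"dz":10,"twist":0,"claw":10}]' 40
python3 - <<'E'
from h import *
a=[]
for n,(x,y) in(('top',(245,190)),('side',(195,170))):
    c=ctrl.read_camera(n);a.append(cv2.resize(c['pixels'][y:y+140,x:x+133],(400,420),interpolation=cv2.INTER_CUBIC))
cv2.imwrite('pics/c5.png',np.hstack(a));o=ctrl.observe();print(o['position'],o['ee_rot'][:,1])
p=o['position'][:2]*1000;print(p@[.203,-.979],p@[.979,.203])
E
```

```text
time_s: 5.55
position: [0.5172, 0.0824, 0.1507]
ee_rot: [[-0.979, -0.206, -0.001], [-0.206, 0.979, 0.0], [0.001, 0.0, -1.0]]
ft_force: [0.2, 0.6, -0.8]
width: 0.026
gripper_force: 40.0
[0.51684456 0.08260283 0.15029784] [-2.06562919e-01  9.78433098e-01  6.57708354e-04]
24.051278667623805 522.7591977346153
```

View pics/c5.png

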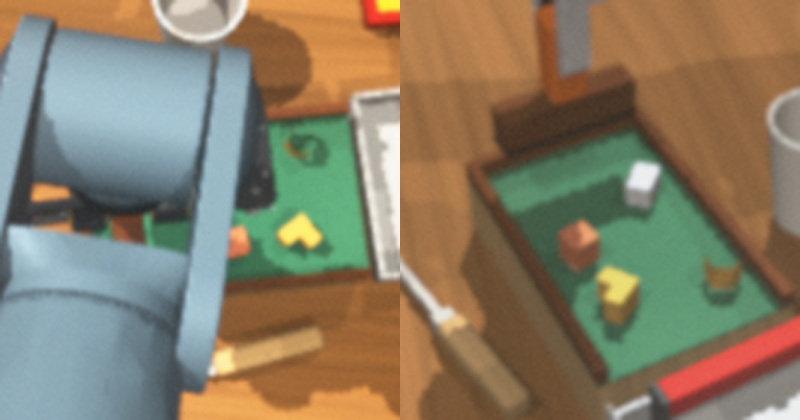

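The side crop shows the sweep hanging above the closed end, its lower front corners at about (503,153) and (637,110). All four offcuts lie ahead of it. Now I'll check its lateral centring.

```bash
python3 - <<'E'
from h import *
s=ctrl.read_camera('side')
f=lambda L,z:(lambda p:np.round(np.c_[p@[.203,-.979],p@[.979,.203]],1))(plane(s,(np.array(L)-[400,0])*[.3325,.3333]+[195,170],z))
print('sweep bottom front',f([[503,153],[637,110]],.094));print('sweep top front',f([[497,107],[633,72]],.126))
print('rim outer top',f([[471,170],[643,118],[606,380],[797,302]],.062));print('green corners',f([[490,180],[636,133]],.05))
E
```

```text
sweep bottom front [[ 32.4 469.8]
 [ 35.2 571.4]]
sweep top front [[ 22.3 472.7]
 [ 32.1 570.7]]
rim outer top [[  2.4 454.7]
 [ 10.  588.7]
 [218.5 454.3]
 [221.4 587.3]]
green corners [[  5.9 466.6]
 [ 10.  582.5]]
```

Laterally centred to within about 1 mm. The two views put the closed-end rim anywhere from s=1 to s=10 mm, so I'll shift 8 mm towards the open edge before lowering.

```bash
python3 -m inch '[{"dx":0,"dy":-4,"dz":0,"twist":0,"claw":10},{"dx":0,"dy":-8,"dz":0,"twist":0,"claw":10},{"dx":0,"dy":-8,"dz":6,"twist":0,"claw":10},{"dx":0,"dy":-8,"dz":12,"twist":0,"claw":10},{"dx":0,"dy":-8,"dz":18,"twist":0,"claw":10},{"dx":0,"dy":-8,"dz":24,"twist":0,"claw":10},{"dx":0,"dy":-8,"dz":30,"twist":0,"claw":10},{"dx":0,"dy":-8,"dz":36,"twist":0,"claw":10},{"dx":0,"dy":-8,"dz":40,"twist":0,"claw":10},{"dx":0,"dy":-8,"dz":40,"twist":0,"claw":10}]' 40
python3 - <<'E'
from h import *
c=ctrl.read_camera('side');cv2.imwrite('pics/c6.png',cv2.resize(c['pixels'][170:310,195:328],(570,600),interpolation=cv2.INTER_CUBIC))
E
```

```text
time_s: 6.95
position: [0.5192, 0.074, 0.1111]
ee_rot: [[-0.979, -0.206, -0.001], [-0.206, 0.979, 0.0], [0.001, 0.0, -1.0]]
ft_force: [-0.1, -0.2, -0.9]
width: 0.0258
gripper_force: 40.0
```

View pics/c6.png

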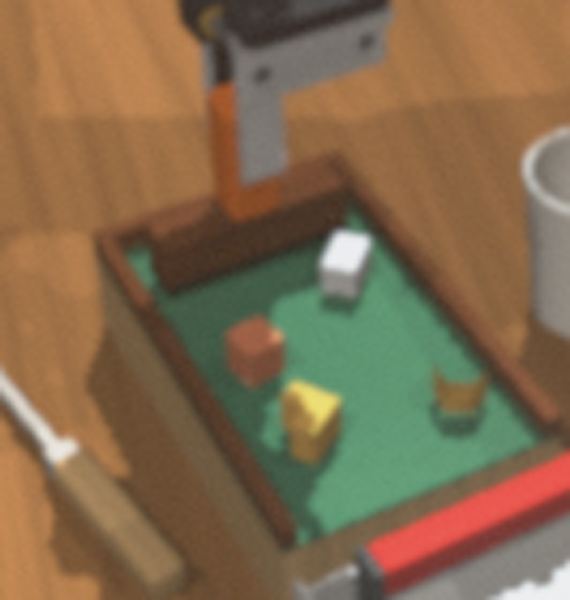

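The sweep is down inside the channel with even gaps on both sides: block front at (160–350, 220–290), bar offcut just ahead at (345,263). Now I'll sweep steadily.

```bash
python3 -m inch '[{"dx":0,"dy":-5,"dz":1,"twist":0,"claw":10},{"dx":0,"dy":-15,"dz":1,"twist":0,"claw":10},{"dx":0,"dy":-25,"dz":1,"twist":0,"claw":10},{"dx":0,"dy":-35,"dz":1,"twist":0,"claw":10},{"dx":0,"dy":-45,"dz":1,"twist":0,"claw":10},{"dx":0,"dy":-55,"dz":1,"twist":0,"claw":10},{"dx":0,"dy":-65,"dz":1,"twist":0,"claw":10},{"dx":0,"dy":-75,"dz":1,"twist":0,"claw":10},{"dx":0,"dy":-85,"dz":1,"twist":0,"claw":10},{"dx":0,"dy":-95,"dz":1,"twist":0,"claw":10}]' 40
python3 - <<'E'
from h import *
c=ctrl.read_camera('side');cv2.imwrite('pics/c7.png',cv2.resize(c['pixels'][180:370,195:385],(600,600),interpolation=cv2.INTER_CUBIC))
E
```

```text
time_s: 8.25
position: [0.539, -0.0195, 0.1104]
ee_rot: [[-0.979, -0.205, -0.0], [-0.205, 0.979, 0.0], [0.0, 0.0, -1.0]]
ft_force: [0.6, 1.4, -0.1]
width: 0.0256
gripper_force: 40.0
```

View pics/c7.png

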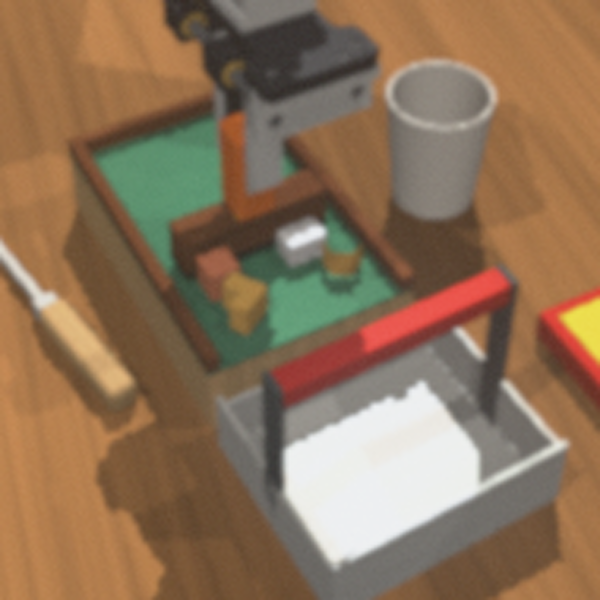

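The offcuts are gathered ahead of the block (square (215,272), angle (243,300), bar (300,240), hex (340,262)), and the edge and pan are clear. I'll continue past the edge.

```bash
python3 -m inch '[{"dx":0,"dy":-10,"dz":0,"twist":0,"claw":10},{"dx":0,"dy":-20,"dz":0,"twist":0,"claw":10},{"dx":0,"dy":-31,"dz":0,"twist":0,"claw":10},{"dx":0,"dy":-42,"dz":0,"twist":0,"claw":10},{"dx":0,"dy":-53,"dz":0,"twist":0,"claw":10},{"dx":0,"dy":-64,"dz":0,"twist":0,"claw":10},{"dx":0,"dy":-75,"dz":0,"twist":0,"claw":10},{"dx":0,"dy":-86,"dz":0,"twist":0,"claw":10},{"dx":0,"dy":-97,"dz":0,"twist":0,"claw":10},{"dx":0,"dy":-105,"dz":0,"twist":0,"claw":10}]' 40
python3 -m inch '[{"dx":0,"dy":0,"dz":0,"twist":0,"claw":10},{"dx":0,"dy":0,"dz":0,"twist":0,"claw":10},{"dx":0,"dy":10,"dz":0,"twist":0,"claw":10},{"dx":0,"dy":25,"dz":0,"twist":0,"claw":10},{"dx":0,"dy":45,"dz":0,"twist":0,"claw":10},{"dx":0,"dy":65,"dz":0,"twist":0,"claw":10},{"dx":0,"dy":85,"dz":0,"twist":0,"claw":10},{"dx":0,"dy":105,"dz":0,"twist":0,"claw":10},{"dx":0,"dy":115,"dz":0,"twist":0,"claw":10},{"dx":0,"dy":120,"dz":0,"twist":0,"claw":10}]' 40
python3 - <<'E'
from h import *
c=ctrl.read_camera('side');im=c['pixels'];cv2.imwrite('pics/c8.png',cv2.resize(im[180:370,195:385],(600,600),interpolation=cv2.INTER_CUBIC))
for k in blobs(mask(c,(0,0,0),(180,255,255),(0,0,1,1))):pass
# board: non-green blobs inside board surface; pan: coloured blobs inside pan floor
g=mask(c,(60,60,20),(95,255,255),(200,190,350,310));print('green px',cv2.countNonZero(g))
for nm,lo,hi in(('brass/copper',(5,90,60),(32,255,255)),):
    for k in blobs(mask(c,lo,hi,(262,268,375,350)),6):print(nm,k.min(0),k.max(0),cv2.contourArea(k))
E
```

```text
time_s: 9.55
position: [0.5607, -0.1225, 0.1105]
ee_rot: [[-0.979, -0.205, 0.0], [-0.205, 0.979, -0.0], [-0.0, -0.0, -1.0]]
ft_force: [0.2, 0.1, -1.4]
width: 0.0259
gripper_force: 40.0
time_s: 10.8
position: [0.5358, -0.0037, 0.1105]
ee_rot: [[-0.979, -0.206, 0.0], [-0.206, 0.979, -0.0], [-0.0, -0.0, -1.0]]
ft_force: [-0.8, 0.9, -1.4]
width: 0.0255
gripper_force: 40.0
green px 2696
brass/copper [354 268] [374 318] 649.0
brass/copper [262 268] [343 306] 351.0
brass/copper [262 308] [281 349] 291.5
brass/copper [292 308] [307 325] 169.5
brass/copper [352 323] [374 349] 153.5
brass/copper [321 292] [333 304] 91.5
brass/copper [341 277] [352 290] 63.0
brass/copper [274 314] [279 323] 33.5
brass/copper [371 278] [374 284] 13.0
```

The sweep went 25 mm past the edge and came back at low force. I'll set it on the board, release, and rise.

```bash
python3 -m inch '[{"dx":0,"dy":0,"dz":2,"twist":0,"claw":10},{"dx":0,"dy":0,"dz":4,"twist":0,"claw":10},{"dx":0,"dy":0,"dz":4,"twist":0,"claw":10},{"dx":0,"dy":0,"dz":4,"twist":0,"claw":30},{"dx":0,"dy":0,"dz":4,"twist":0,"claw":94},{"dx":0,"dy":0,"dz":4,"twist":0,"claw":94},{"dx":0,"dy":0,"dz":4,"twist":0,"claw":94},{"dx":0,"dy":0,"dz":4,"twist":0,"claw":94},{"dx":0,"dy":0,"dz":4,"twist":0,"claw":94},{"dx":0,"dy":0,"dz":4,"twist":0,"claw":94}]' 40
python3 -m inch '[{"dx":0,"dy":0,"dz":-5,"twist":0,"claw":94},{"dx":0,"dy":0,"dz":-20,"twist":0,"claw":94},{"dx":0,"dy":0,"dz":-40,"twist":0,"claw":94},{"dx":0,"dy":0,"dz":-65,"twist":0,"claw":94},{"dx":0,"dy":0,"dz":-90,"twist":0,"claw":94},{"dx":0,"dy":30,"dz":-110,"twist":0,"claw":94},{"dx":0,"dy":70,"dz":-120,"twist":0,"claw":94},{"dx":0,"dy":110,"dz":-120,"twist":0,"claw":94},{"dx":0,"dy":130,"dz":-120,"twist":0,"claw":94},{"dx":0,"dy":130,"dz":-120,"twist":0,"claw":94}]' 40
python3 - <<'E'
from h import *
t=ctrl.read_camera('top');s=ctrl.read_camera('side')
o=np.zeros((520,800,3),np.uint8)
o[:520,:460]=cv2.resize(s['pixels'][190:360,205:355],(460,520),interpolation=cv2.INTER_CUBIC)
o[:440,460:]=cv2.resize(t['pixels'][200:300,350:427],(340,440),interpolation=cv2.INTER_CUBIC)
cv2.imwrite('pics/c9.png',o)
u=np.array([.203,-.979]);v=np.array([.979,.203])
for nm,c,b in(('t',t,(385,205,420,285)),('s',s,(265,255,370,325))):
    m=mask(c,(0,170,100),(6,255,255),b)|mask(c,(174,170,100),(180,255,255),b);k=blobs(m)[0]
    r=rect(c,k,.126);print('grip',nm,r,r[:2]@u,r[:2]@v)
E
```

```text
time_s: 12.1
position: [0.5358, -0.0043, 0.1065]
ee_rot: [[-0.979, -0.206, -0.0], [-0.206, 0.979, -0.0], [0.0, -0.0, -1.0]]
ft_force: [-0.4, -0.2, 0.6]
width: 0.0865
gripper_force: 0.0
time_s: 13.35
position: [0.5091, 0.1238, 0.2276]
ee_rot: [[-0.978, -0.208, 0.002], [-0.208, 0.978, -0.0], [-0.001, -0.0, -1.0]]
ft_force: [-0.0, -0.0, -0.2]
width: 0.0941
gripper_force: 0.0
grip t [ 574.2 -168.9  140.7   18.9   11.7] 281.9157 527.8551
grip s [ 573.6 -175.6  136.1   20.1   12. ] 288.3532 525.9076
```

View pics/c9.png

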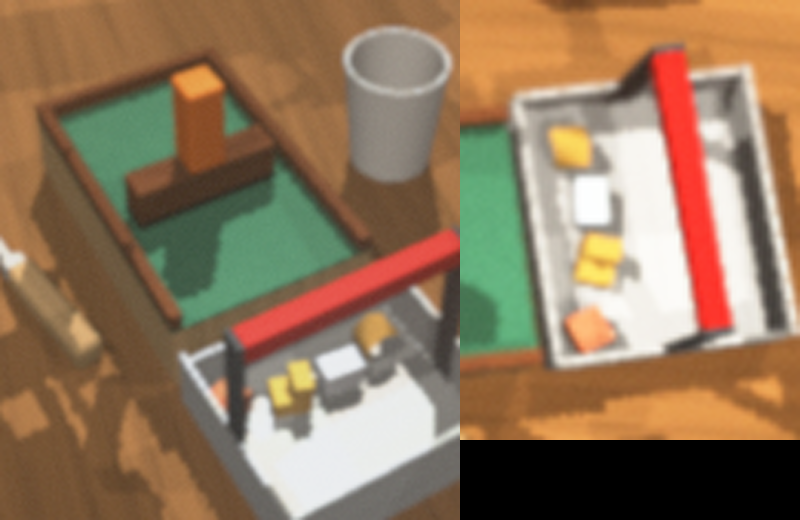

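The last picture shows all four offcuts in the pan, in a row along its board-side wall (hex, bar, angle, square at right-crop (572,145), (593,200), (600,260), (590,328)). The sweep stands alone on the board, with cup and burnisher undisturbed. The grip centre is near (574,-171) mm.

```bash
python3 -m inch '[{"dx":0,"dy":-20,"dz":0,"twist":0,"claw":94},{"dx":0,"dy":-60,"dz":0,"twist":0,"claw":94},{"dx":0,"dy":-105,"dz":0,"twist":0,"claw":94},{"dx":0,"dy":-150,"dz":0,"twist":0,"claw":94},{"dx":0,"dy":-195,"dz":0,"twist":0,"claw":94},{"dx":-1,"dy":-240,"dz":0,"twist":0,"claw":94},{"dx":-2,"dy":-280,"dz":0,"twist":0,"claw":94},{"dx":-2,"dy":-302,"dz":0,"twist":0,"claw":94},{"dx":-2,"dy":-302,"dz":20,"twist":0,"claw":94},{"dx":-2,"dy":-302,"dz":40,"twist":0,"claw":94}]' 40
python3 -m inch '[{"dx":0,"dy":0,"dz":15,"twist":0,"claw":94},{"dx":0,"dy":0,"dz":30,"twist":0,"claw":94},{"dx":0,"dy":0,"dz":45,"twist":0,"claw":94},{"dx":0,"dy":0,"dz":60,"twist":0,"claw":94},{"dx":0,"dy":0,"dz":75,"twist":0,"claw":94},{"dx":0,"dy":0,"dz":85,"twist":0,"claw":94},{"dx":0,"dy":0,"dz":88,"twist":0,"claw":94},{"dx":0,"dy":0,"dz":88,"twist":0,"claw":94},{"dx":0,"dy":0,"dz":88,"twist":0,"claw":60},{"dx":0,"dy":0,"dz":88,"twist":0,"claw":40}]' 8
python3 -m inch '[{"dx":0,"dy":0,"dz":0,"twist":0,"claw":30},{"dx":0,"dy":0,"dz":0,"twist":0,"claw":25},{"dx":0,"dy":0,"dz":0,"twist":0,"claw":20},{"dx":0,"dy":0,"dz":0,"twist":0,"claw":15},{"dx":0,"dy":0,"dz":0,"twist":0,"claw":10},{"dx":0,"dy":0,"dz":0,"twist":0,"claw":5},{"dx":0,"dy":0,"dz":0,"twist":0,"claw":5},{"dx":0,"dy":0,"dz":0,"twist":0,"claw":5},{"dx":0,"dy":0,"dz":0,"twist":0,"claw":5},{"dx":0,"dy":0,"dz":0,"twist":0,"claw":5}]' 8
```

```text
time_s: 14.7
position: [0.5725, -0.1711, 0.1845]
ee_rot: [[-0.979, -0.206, -0.001], [-0.206, 0.979, 0.001], [0.001, 0.001, -1.0]]
ft_force: [-0.8, 0.1, 0.1]
width: 0.0936
gripper_force: 0.0
time_s: 15.95
position: [0.5735, -0.1724, 0.099]
ee_rot: [[-0.979, -0.206, 0.001], [-0.206, 0.979, -0.0], [-0.001, -0.001, -1.0]]
ft_force: [0.1, -0.0, 1.1]
width: 0.0773
gripper_force: 0.0
time_s: 17.2
position: [0.573, -0.172, 0.0984]
ee_rot: [[-0.979, -0.206, -0.0], [-0.206, 0.979, 0.0], [0.0, 0.0, -1.0]]
ft_force: [-0.5, 1.3, 0.9]
width: 0.0159
gripper_force: 8.0
```

Gripped on the 16 mm bar. I'll tighten to 60 N and lift gently.

```bash
python3 -m inch '[{"dx":0,"dy":0,"dz":0,"twist":0,"claw":5},{"dx":0,"dy":0,"dz":0,"twist":0,"claw":5},{"dx":0,"dy":0,"dz":0,"twist":0,"claw":5},{"dx":0,"dy":0,"dz":-2,"twist":0,"claw":5},{"dx":0,"dy":0,"dz":-5,"twist":0,"claw":5},{"dx":0,"dy":0,"dz":-10,"twist":0,"claw":5},{"dx":0,"dy":0,"dz":-15,"twist":0,"claw":5},{"dx":0,"dy":0,"dz":-20,"twist":0,"claw":5},{"dx":0,"dy":0,"dz":-23,"twist":0,"claw":5},{"dx":0,"dy":0,"dz":-23,"twist":0,"claw":5}]' 60
python3 - <<'E'
from h import *
o=ctrl.observe();print(o['position'],o['ft_force'],o['moment'],o['width'],o['gripper_force'])
t=ctrl.read_camera('top');s=ctrl.read_camera('side')
for nm,c,b in(('t',t,(375,195,425,295)),('s',s,(260,235,375,325))):
    m=mask(c,(0,170,100),(6,255,255),b)|mask(c,(174,170,100),(180,255,255),b)
    for k in blobs(m)[:3]:print(nm,k.min(0),k.max(0),rect(c,k,.149))
E
```

```text
time_s: 18.45
position: [0.5733, -0.1723, 0.1219]
ee_rot: [[-0.979, -0.206, 0.001], [-0.206, 0.979, -0.0], [-0.001, -0.001, -1.0]]
ft_force: [-0.7, 0.1, -5.9]
width: 0.0152
gripper_force: 60.0
[ 0.57333482 -0.17231508  0.12185055] [-0.72606671  0.06639963 -5.89504309] [-0.02629445 -0.00479114 -0.00365595] 0.015191444155328105 59.97088551521301
t [396 209] [404 220] [ 631.6 -157.6   25.5   17.8    2.4]
t [375 195] [401 198] [ 669.8 -129.2    6.9   58.7    6. ]
s [367 276] [374 289] [ 642.5 -214.6   27.1   11.    63.6]
```

The wrist carries 5.9 N, which matches the pan plus all four offcuts, and the moments are small. I'll continue the lift.

```bash
python3 -m inch '[{"dx":0,"dy":0,"dz":-4,"twist":0,"claw":5},{"dx":0,"dy":0,"dz":-14,"twist":0,"claw":5},{"dx":0,"dy":0,"dz":-28,"twist":0,"claw":5},{"dx":0,"dy":0,"dz":-44,"twist":0,"claw":5},{"dx":0,"dy":0,"dz":-60,"twist":0,"claw":5},{"dx":0,"dy":0,"dz":-76,"twist":0,"claw":5},{"dx":0,"dy":0,"dz":-92,"twist":0,"claw":5},{"dx":0,"dy":0,"dz":-106,"twist":0,"claw":5},{"dx":0,"dy":0,"dz":-114,"twist":0,"claw":5},{"dx":0,"dy":0,"dz":-117,"twist":0,"claw":5}]' 60
python3 -m inch '[{"dx":0,"dy":0,"dz":0,"twist":0,"claw":5},{"dx":0,"dy":0,"dz":0,"twist":0,"claw":5},{"dx":0,"dy":0,"dz":0,"twist":0,"claw":5},{"dx":0,"dy":0,"dz":0,"twist":0,"claw":5},{"dx":0,"dy":0,"dz":0,"twist":0,"claw":5},{"dx":0,"dy":0,"dz":0,"twist":0,"claw":5},{"dx":0,"dy":0,"dz":0,"twist":0,"claw":5},{"dx":0,"dy":0,"dz":0,"twist":0,"claw":5},{"dx":0,"dy":0,"dz":0,"twist":0,"claw":5},{"dx":0,"dy":0,"dz":0,"twist":0,"claw":5}]' 60
python3 - <<'E'
from h import *
s=ctrl.read_camera('side');o=ctrl.observe()
print(o['ft_force'],o['moment'])
# grip bar seen by the side camera: left/right ends of its lower edge, and light pan pixels
m=mask(s,(0,0,90),(180,60,255),(230,180,420,400))
for k in blobs(m,60)[:3]:
    print('grey',k.min(0),k.max(0),cv2.approxPolyDP(k,4,True).reshape(-1,2).tolist())
p=lambda X:np.round(cv2.projectPoints(np.float64(X),cv2.Rodrigues(np.array(s['R']))[0],np.array(s['t']),s['mtx'],np.float64(s['dist']))[0].reshape(-1,2)).tolist()
u=np.array([.206,-.979,0]);v=np.array([.979,.206,0]);c=np.array([*o['position'][:2],o['position'][2]-.099])
print('expected level pan: -y wall bottom L,R, top L,R; +y wall top L,R',p([c+a*v+b*u+[0,0,h] for a,b,h in((-.075,.065,0),(.075,.065,0),(-.075,.065,.05),(.075,.065,.05),(-.075,-.065,.036),(.075,-.065,.036))]))
E
```

```text
time_s: 19.8
position: [0.5733, -0.1723, 0.2389]
ee_rot: [[-0.979, -0.206, 0.0], [-0.206, 0.979, -0.0], [-0.0, -0.0, -1.0]]
ft_force: [-0.2, 0.4, -4.4]
width: 0.0155
gripper_force: 60.0
time_s: 21.05
position: [0.5732, -0.1722, 0.2385]
ee_rot: [[-0.979, -0.206, 0.0], [-0.206, 0.979, -0.0], [-0.0, -0.0, -1.0]]
ft_force: [0.8, 0.1, -4.9]
width: 0.0152
gripper_force: 60.0
[ 0.53278351 -0.45622254 -4.96838722] [ 0.01992818 -0.00153179  0.06651218]
grey [259 184] [390 324] [[390, 184], [349, 201], [337, 195], [335, 202], [323, 195], [321, 230], [284, 245], [287, 267], [281, 295], [278, 268], [272, 263], [277, 247], [260, 250], [260, 269], [277, 291], [270, 295], [277, 292], [302, 324], [381, 284], [386, 264], [363, 244], [357, 262], [356, 237], [348, 230], [348, 221], [337, 225], [336, 218], [382, 202]]
grey [311 191] [315 218] [[312, 191], [311, 218]]
expected level pan: -y wall bottom L,R, top L,R; +y wall top L,R [[300.0, 325.0], [381.0, 286.0], [300.0, 303.0], [386.0, 264.0], [259.0, 252.0], [337.0, 222.0]]
```

```bash
python3 - <<'E'
from h import *
s=ctrl.read_camera('side')
k0=np.zeros((420,560),np.uint8);cv2.fillPoly(k0,[np.array([[264,256],[337,226],[380,264],[302,300]])],255)
m=mask(s,(5,80,50),(32,255,255),(0,0,560,420))&k0
for k in blobs(m,8):print(k.min(0),k.max(0),cv2.contourArea(k))
print([ctrl.observe()['ft_force'][2].round(1)])
E
```

```text
[293 254] [310 273] 234.5
[325 238] [339 252] 115.5
[273 260] [277 267] 18.5
[283 263] [286 271] 9.5
[np.float64(-6.2)]
```

```bash
python3 -c "
from cell import ctrl
print(ctrl.job_done())"
```

```text
the job is handed in; nothing more can be done
None
```

I handed the job in at about 21 s: all four offcuts were seen in the pan before the lift, the sweep stands on the board, and the pan is held level about 14 cm above the bench with the wrist load (5–6 N) matching a full pan; the raised pan hid the bar offcut from my colour check, and I didn't re-measure the cup, tin and burnisher at the end.

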